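# Dry the lint screen of the laundry sink filter

### The arm

A 7-joint arm with a two-finger parallel gripper is mounted at the origin on the work surface. World frame = base frame: x ahead of the robot, y to its left, z up, the work surface at z = 0. Lengths are in m, angles in rad, forces in N, time in s.
With the tool pointing down it reaches from about 0.4 to 0.875 m from the base axis. Payload 19.3 kg.
Tool frame: the origin (TCP) lies on the centre line of the jaws, within the pads' length; the fingertips stand 14 mm ahead of it and the grasp point (between the pads) lies 5 mm behind it (bot.tip_extent is the distance from the TCP to the fingertips, in m); z points along the fingers, y is the line along which they close (so a half turn about z gives the same grasp; the last joint's range is limited). The gripper opens to 85 mm and grips with 20 to 120 N. Pads are 22 mm wide; open, the fingers measure 114 mm over their backs; the gripper's body (76 mm by 85 mm) begins 54 mm behind the grasp point. The pads swing forward as they close: fully open they stand 13 mm farther back than shut.
Start: joints at [-1.319, 0.521, -0.036, 1.599, 0.021, 1.021, -0.113], TCP at [0.198, 0.593, 0.245] pointing down, gripper open.
Joint ranges: [-2.91, 2.91], [-0.3, 2.13], [-1.5, 1.42], [0.17, 2.43], [-1.26, 4.41], [0.16, 1.93], [-2.52, 2.52]. Speed limits (rad/s): [1.89, 1.89, 2.39, 2.39, 3.01, 3.01, 3.01].

### API

Orientations are given as [roll, pitch, yaw] about the fixed x, y, z axes, in that order (R = Rz(yaw) Ry(pitch) Rx(roll)).
In Python, from workcell import monitor, grab_frame, camera_model, bot gives the robot as it stands.
- The arm moves only by the tool move_arm, never from a script. Its argument "moves" is a list of rows, each a list of 4 numbers: the shift along the world's x, y, z in mm, then the turn about the world's z in rad. A call has 1 to 12 rows; each row is the pose to reach, as a shift and turn from the pose commanded when the call began; what a row does not reach only later rows make up. A row lasts 1/8 s, in which the tool goes at most 62.5 mm and 10.7 degrees, less where a joint would pass 70% of its speed; a pose out of reach is approached as far as the arm can. A call with a gripper value outside its range is refused whole. "gripper" is the opening, from 0 (shut) to 1 (fully open), set as the call begins (left out, the last holds). The fingers move at their own pace and stop on an object; "newtons" is the grip in N (left out, the last holds). Time passes only in rows, so rows that repeat a pose let the fingers close. It gives the time, the measured TCP pose, the force, the opening and the grip force at its end, in the units of the state.
- monitor.observe(): the state, without advancing time (a new reading comes with each control period).
- grab_frame(name): name is "side" or "top"; returns the picture (480x640x3 uint8, blue, green, red); there is no depth.
- camera_model(name): a dict with "vfov" (degrees; the focal length in pixels is half the picture's height over the tangent of half this angle, whatever the lens; pixels are square), "cx", "cy" (the principal point, pixels), "k1" (the pictures are not rectified: a ray, as slopes to the right and down, at radius r is drawn at 1 + k1 r^2 times it, then the intrinsics apply), "R" (3x3) and "t" (3): a world point X has camera coordinates R X + t. Camera axes: x right, y down, z forward; pixel columns grow to the right and rows downward; lengths in m; the calibration is good to about 2 mm. A picture is of the moment at which its call begins. camera_model takes no time and is no camera call.
- bot.job_done(): hands the job in; it is judged then, once.
The state is a dict: "clock": time; "qpos": joint angles; "qd": joint speeds; "joint_efforts": joint torques, N m; "position": TCP position; "tool_rot": TCP orientation; "force": force on the tool from outside, world axes, zero at the start; "moment": the same for the moment, N m; "grip_width": finger opening in m; "finger_force": force on a finger pad.
Only numpy, scipy, OpenCV 4.12 (cv2) and the standard library are available. Lean on these libraries where they do the work, as an engineer would, in place of code of your own. Each camera call takes 0.05 s, during which the arm holds its last target. There are 200 camera calls.

### The job

Move the bottle, the ramekin and the funnel that stand in front of the lint filter case into the blue side tray, upright; with all three there, draw the yellow lint screen straight out of its slot, keeping it level, and lay it flat on the wooden drying rack with its mesh panel centred and square. Then stand each of the three back on the very spot it came from. Tip nothing over and leave the pail and the clothespins where they are.

Things in the scene. Friction and masses are not known exactly. Their poses are not given: they have to be found in the camera images.
- filter_case: Fixed low grey filter case 110 x 200 x 32 mm, clear cover; white base plate in front, 165 x 250 x 4. Origin: counter level, middle of slot face; +x into the case, screen comes out along -x. Slot 174 wide, 15-26 above counter, 95 deep. Three black 72 mm spots on the plate (top z 4) at x -115, y -95, 0, 95; one thing stands on each within 8 mm of centre, which on which varies.
- screen: Loose yellow lint screen, grey mesh, 120 g, free in the slot (underside z 15; play 2 each side, 3 above; up to 4 mm out). Origin: panel centre, underside. Panel 90(x) x 170(y) x 8 mm. Tongue 50 wide to x -91 bears an upright grip plate: centre x -85, 10 thick, 50 wide, top 60 above underside; pinch from above closing along x. Clear after 95 mm along -x; the three things stand in the way.
- bottle: Loose green glass bottle with cork stopper, round, 0.22 kg, 135 mm high: body 58 mm wide up to 62 mm, shoulder to 84 mm, neck 26 mm wide from 84 to 115 mm, cork 22 mm wide above. Origin at the centre of its underside, z up. Grip by the neck.
- ramekin: Loose white ceramic ramekin, round, open, 62 mm wide, 42 mm high, wall 4 mm, 0.13 kg. Origin at the centre of its underside, z up.
- funnel: Loose teal funnel standing mouth down, round, 60 g, 100 mm high: rim 68 mm wide, 8 mm high, cone narrowing to 22 mm at 50 mm height, then the spout, 22 narrowing to 19 mm at the top. Origin at the centre of its underside, z up. Grip by the spout.
- tray: Fixed blue shallow side tray, 290 along x, 170 along y, 14 mm high, walls and floor 4 mm thick. Origin at counter level under its centre; inner floor 4 mm above. Left or right of the case.
- rack: Fixed wooden slatted drying rack, 200 x 200 mm, flat top 20 mm above the counter. Origin at counter level under its centre. On the other side of the case from the tray.
- pail: Loose stainless steel pail, 150 mm wide at the rim, 130 mm high; bystander. Origin at the centre of its underside.
- clothespin1: Loose red plastic clothespin, 74 x 14 x 10 mm, lying behind the case, across; bystander. Origin at the centre of its underside.
- clothespin2: A second red clothespin, same as the first, lying to the right (-y) of the case near its back; bystander.
Mind the look-alikes: they are no part of the job. Leave any pink look-alike of the bottle alone.

How it is judged:
On the way, in this order (a step that is already met when the one before it is completed fails the run):
1. bottle, ramekin and funnel all stand upright in the side tray at once, at rest (x of bottle in the frame of tray between -0.135 and 0.135 m and y of bottle in the frame of tray between -0.075 and 0.075 m and z of each of bottle, ramekin, funnel in the frame of tray below 0.01 m and angle between each of bottle, ramekin, funnel's own z axis and vertical below 0.15 rad and linear speed of each of bottle, ramekin, funnel below 0.02 m/s and angular speed of each of bottle, ramekin, funnel below 0.2 rad/s and x of ramekin in the frame of tray between -0.135 and 0.135 m and y of ramekin in the frame of tray between -0.075 and 0.075 m and x of funnel in the frame of tray between -0.135 and 0.135 m and y of funnel in the frame of tray between -0.075 and 0.075 m), for 0.2 s.
2. the lint screen lies flat, centred and square on the drying rack, at rest (horizontal distance between screen and rack below 0.015 m and z of screen in the frame of rack between 0.015 and 0.025 m and angle between screen's own z axis and vertical below 0.08 rad and (angle between the x axis of screen and the x axis of rack, either way round below 0.2 rad or angle between the x axis of screen and the y axis of rack, either way round below 0.2 rad) and linear speed of screen below 0.02 m/s and angular speed of screen below 0.2 rad/s), for 0.2 s.
At the end, for the whole second after the job is handed in: The screen lies flat on the rack, its panel's centre within 15 mm of the rack's centre and square to it within 0.2 rad (any quarter turn); bottle, ramekin and funnel each stand upright within 15 mm of where they stood at the start; all released and at rest (all of step 2 and distance of each of bottle, ramekin, funnel from where it was at the start of the episode below 0.015 m and angle between each of bottle, ramekin, funnel's own z axis and vertical below 0.1 rad and linear speed of each of bottle, ramekin, funnel below 0.02 m/s and angular speed of each of bottle, ramekin, funnel below 0.2 rad/s); the robot touches nothing.
It fails at once if the screen is tilted more than 0.25 rad from level (angle between screen's own z axis and vertical above 0.25 rad).
It fails at once if bottle, ramekin or funnel is tipped over (more than 0.6 rad) (angle between any of bottle, ramekin, funnel's own z axis and vertical above 0.6 rad).
It fails at once if the pail or a clothespin is moved more than 30 mm (distance of any of pail, clothespin1, clothespin2 from where it was at the start of the episode above 0.03 m).
It also fails if it takes over 152 s, if anything falls off the work surface, if the arm or the gripper's body presses on something with over 40 N, if the wrist force passes 120 N, or if a joint passes its speed limit or range.

## Working session

There is one attempt and no reset: what is moved stays moved. The work goes in short steps, Python scripts to look and compute and a tool call to move; the robot and the scene stay as the last step left them, time stands still between calls to the robot, and variables do not carry over. Pictures are saved under pics/ and viewed, at most 14 in all, crops included, and the job is handed in when it is done.

Besides the shell and the picture viewer there is one more tool, called in YAML: its name, and indented under it one key for each argument. move_arm: Moves the arm, as the interface text tells. Its arguments: {"type":"object","properties":{"moves":{"type":"array","items":{"type":"array","items":{"type":"number"}}},"gripper":{"type":"number"},"newtons":{"type":"number"}},"required":["moves"]}

```bash
mkdir -p pics; python3 - <<'E'
from workcell import *
import cv2
for n in("side","top"):
    cv2.imwrite(f"pics/{n}0.png",grab_frame(n)); print(n,camera_model(n))
print(monitor.observe())
E
```

```text
side {'vfov': 42.466597647219125, 'cx': 313.91080141454665, 'cy': 241.64526269024475, 'k1': 0.033978595964551404, 'R': array([[ 0.87822145, -0.47769969,  0.02302362],
       [-0.2848816 , -0.56119173, -0.77711409],
       [ 0.38414782,  0.67591926, -0.62893847]]), 't': array([-0.50025985,  0.20335447,  0.85737216])}
top {'vfov': 56.184097776229805, 'cx': 325.45874300029396, 'cy': 231.92936562147344, 'k1': -0.054423427128940764, 'R': array([[-5.65077760e-04, -9.99960830e-01,  8.83285284e-03],
       [-9.99052034e-01,  1.80040809e-04, -4.35316126e-02],
       [ 4.35283172e-02, -8.84907834e-03, -9.99013003e-01]]), 't': array([-0.00691727,  0.57425366,  0.87255786])}
{'clock': 0.1, 'qpos': array([-1.31919511,  0.52193847, -0.0363551 ,  1.59994276,  0.02116632,
        1.02111497, -0.11279925]), 'qd': array([ 0.00104252, -0.00277768, -0.00072531, -0.00134231,  0.00056138,
       -0.00102975,  0.00035341]), 'joint_efforts': array([ 2.30166559e-03, -9.28485489e+01,  1.98372513e+00, -3.70537090e+01,
        1.82172860e-02,  5.29053112e-03, -9.55413088e-05]), 'position': array([0.19758831, 0.59263868, 0.24479585]), 'tool_rot': array([-3.14057242e+00,  2.94776635e-05,  2.81978745e+00]), 'force': array([ 0.98579092, -0.09168859, -0.527052  ]), 'moment': array([ 0.0188215 ,  0.00068482, -0.00929816]), 'finger_force': 0.0, 'grip_width': 0.08543987897728539}
```

View pics/side0.png

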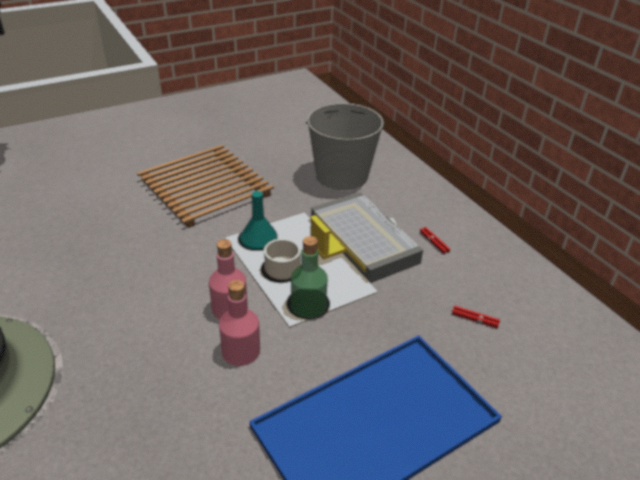

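View pics/top0.png

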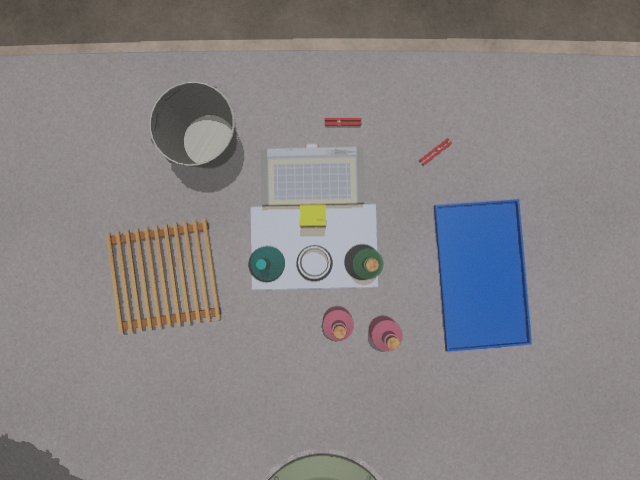

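The top view shows three bottles: green at (367,264), pink at (338,324) and pink at (386,335). The green one is the target because it has green glass and stands on the plate. The ramekin is at (315,263), the funnel at (265,264), the grip plate at (313,216), the tray on the right and the rack on the left. Next I confirm this in a crop and measure.

```bash
cat > h.py <<'E'
import numpy as np,cv2
from workcell import *
def K(n):
    c=camera_model(n); f=240/np.tan(np.radians(c['vfov']/2)); return c,f
def proj(n,X):
    c,f=K(n); p=np.atleast_2d(X)@c['R'].T+c['t']; s=p[:,:2]/p[:,2:]
    r2=(s**2).sum(1,keepdims=True); return s*(1+c['k1']*r2)*f+[c['cx'],c['cy']]
def unproj(n,uv,z):
    c,f=K(n); d=(np.atleast_2d(uv)-[c['cx'],c['cy']])/f; s=d.copy()
    for _ in range(20): s=d/(1+c['k1']*(s**2).sum(1,keepdims=True))
    ray=np.c_[s,np.ones(len(s))]@c['R']; o=-c['R'].T@c['t']
    return (o+ray*((z-o[2])/ray[:,2:]))
def blob(im,lo,hi,roi=None):
    m=cv2.inRange(cv2.cvtColor(im,cv2.COLOR_BGR2HSV),np.array(lo),np.array(hi))
    if roi: q=np.zeros_like(m); x0,y0,x1,y1=roi; q[y0:y1,x0:x1]=255; m&=q
    cs,_=cv2.findContours(m,0,2); return max(cs,key=cv2.contourArea)
E
python3 - <<'E'
from h import *
np.set_printoptions(precision=4,suppress=True)
im=cv2.imread('pics/top0.png'); si=cv2.imread('pics/side0.png')
cv2.imwrite('pics/c1.png',cv2.resize(np.vstack([cv2.resize(im[190:360,220:420],(400,340)),cv2.resize(si[180:365,190:400],(400,352))]),(462,600+0*1) if 0 else (340,588)))
c1=cv2.resize(im[190:360,230:410],(396,374),interpolation=2);c2=cv2.resize(si[180:365,200:390],(396,386)); c2=cv2.resize(c2,(396,374))
cv2.imwrite('pics/c1.png',np.hstack([c1,c2]))
def rect(name,c,z):
    b=cv2.boxPoints(cv2.minAreaRect(c)); w=unproj('top',b,z); e=w[1]-w[0]; g=w[2]-w[1]
    print(name,'px',b.mean(0),'c',w.mean(0),'dims',np.linalg.norm(e),np.linalg.norm(g),'ang',np.degrees(np.arctan2(e[1],e[0])))
rect('tray',blob(im,(100,120,60),(125,255,255)),.014)
rect('yellow',blob(im,(22,150,80),(35,255,255),(290,195,340,235)),.075)
rect('plate',blob(im,(0,0,165),(179,60,255),(240,195,390,300)),.004)
rect('orange rack',np.vstack([c for c in cv2.findContours(cv2.inRange(cv2.cvtColor(im,cv2.COLOR_BGR2HSV),np.array((8,90,90)),np.array((25,255,255)))[200:345,90:235],0,2)[0] if cv2.contourArea(c)>15])+np.array([90,200]),.02)
# cork blobs, funnel etc
def cen(name,cam,im,lo,hi,roi,z):
    c=blob(im,lo,hi,roi); (u,v),r=cv2.minEnclosingCircle(c); print(name,cam,(u,v),r,unproj(cam,(u,v),z)[0])
hs=cv2.cvtColor(im,cv2.COLOR_BGR2HSV)
for p in [(372,265),(367,264),(355,264),(260,264),(275,264),(315,263),(315,249),(338,331),(376,335),(258,250)]: print(p,hs[p[1],p[0]])
cen('cork','top',im,(8,90,90),(25,255,255),(355,250,395,280),.135)
cen('pinkcork1','top',im,(8,90,90),(25,255,255),(325,318,355,350),.135)
cen('pinkcork2','top',im,(8,90,90),(25,255,255),(378,330,405,355),.135)
cen('funnel all','top',im,(80,80,20),(100,255,255),(240,235,300,295),.008)
cen('spout','top',im,(80,100,100),(100,255,255),(240,235,300,295),.1)
cen('bottle green','top',im,(45,60,20),(80,255,255),(340,240,395,290),.06)
cen('pink1','top',im,(160,60,60),(179,255,255),(315,300,360,350),.06)
cen('pink2','top',im,(160,60,60),(179,255,255),(365,310,405,355),.06)
for nm,p,z in [('ram rim L',(300,263),.042),('ram R',(330,263),.042),('ram T',(315,247),.042),('ram B',(315,279),.042)]: print(nm,unproj('top',p,z)[0])
E
```

```text
tray px [482.5927 274.6567] c [ 0.4901 -0.3188  0.014 ] dims 0.1723102450258929 0.2914313797076955 ang -85.01480040179415
yellow px [302.55 210.15] c [0.6115 0.0354 0.075 ] dims 0.008692746274932049 0.00581758376358944 ang -71.49195152202184
plate px [313.4846 246.7042] c [0.5455 0.0165 0.004 ] dims 0.25147884194594455 0.16591620400709847 ang -88.8736140750961
orange rack px [162.6157 275.7778] c [0.4885 0.3118 0.02  ] dims 0.20197861567547676 0.19862226834728902 ang -82.0722837014657
(372, 265) [ 15 112 177]
(367, 264) [ 19  95 180]
(355, 264) [67 68 98]
(260, 264) [ 88 156 149]
(275, 264) [89 97 97]
(315, 263) [111  17 190]
(315, 249) [ 16  26 147]
(338, 331) [ 14 112 176]
(376, 335) [173  99 159]
(258, 250) [ 88 120 102]
cork top (372.0, 264.6666564941406) 6.411885738372803 [ 0.5134 -0.0848  0.135 ]
pinkcork1 top (339.2021179199219, 331.8085021972656) 6.447335243225098 [ 0.4005 -0.0291  0.135 ]
pinkcork2 top (392.3823547363281, 342.8235168457031) 6.384880065917969 [ 0.3816 -0.1189  0.135 ]
funnel all top (267.0028076171875, 263.13201904296875) 17.132286071777344 [0.5129 0.1082 0.008 ]
spout top (267.5, 258.5) 14.714038848876953 [0.5234 0.0962 0.1   ]
bottle green top (367.43585205078125, 263.0795593261719) 15.139245986938477 [ 0.5142 -0.0848  0.06  ]
pink1 top (336.9705810546875, 323.26470947265625) 17.007375717163086 [ 0.4029 -0.0279  0.06  ]
pink2 top (384.4888000488281, 332.8609924316406) 18.003398895263672 [ 0.3849 -0.116   0.06  ]
ram rim L [0.514  0.0415 0.042 ]
ram R [ 0.5139 -0.0155  0.042 ]
ram T [0.5443 0.013  0.042 ]
ram B [0.4837 0.013  0.042 ]
```

View pics/c1.png

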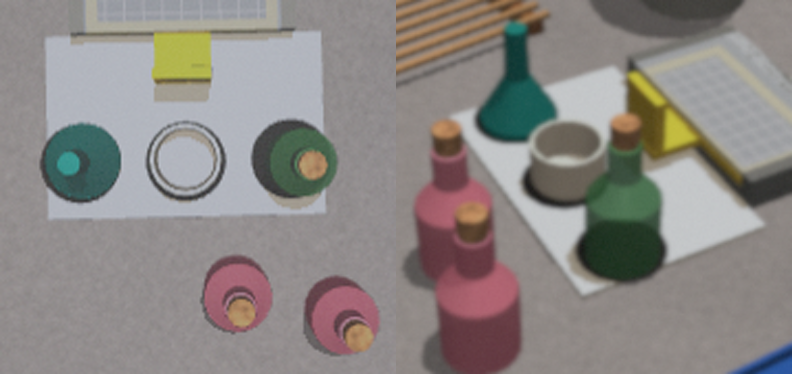

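The crop confirms the green bottle with a cork on the plate's right spot, and the two pink ones standing in front. I'll refine the funnel, bottle and grip plate with both cameras.

```bash
python3 - <<'E'
from h import *
np.set_printoptions(precision=4,suppress=True)
im=cv2.imread('pics/top0.png'); si=cv2.imread('pics/side0.png')
def cen(name,cam,im,lo,hi,roi,z):
    c=blob(im,lo,hi,roi); (u,v),r=cv2.minEnclosingCircle(c); x,y,w,h=cv2.boundingRect(c);print(name,cam,(u,v),r,(x,y,w,h),unproj(cam,(u,v),z)[0])
cen('spout','top',im,(80,100,125),(100,255,255),(250,255,272,275),.104)
cen('cork','side',si,(5,90,60),(25,255,255),(300,230,322,260),.129)
cen('cork','top',im,(8,90,90),(25,255,255),(355,250,395,280),.139)
c=blob(si,(80,80,10),(100,255,255),(230,185,290,255)).reshape(-1,2); t=c[c[:,1]<c[:,1].min()+4]; print('spout side',t.mean(0),unproj('side',t.mean(0),.102))
# ramekin in side: project circle
fig=si.copy()
a=np.linspace(0,2*np.pi,60)
def circ(img,cam,cx,cy,z,r,col):
    for p in proj(cam,np.c_[cx+r*np.cos(a),cy+r*np.sin(a),0*a+z]): cv2.circle(img,(int(round(p[0]*4)),int(round(p[1]*4))),1,col,-1)
S=cv2.resize(si,None,fx=4,fy=4,interpolation=2); T=cv2.resize(im,None,fx=4,fy=4,interpolation=2)
for g,cam in((S,'side'),(T,'top')):
    circ(g,cam,.514,.013,.046,.031,(0,0,255)); circ(g,cam,.5129,.1082,.004,.034,(0,255,255)); circ(g,cam,.5129,.1082,.104,.0095,(0,0,255))
    circ(g,cam,.5134,-.0848,.139,.011,(255,0,255));circ(g,cam,.5134,-.0848,.066,.029,(255,0,255))
    A=np.radians(1.13); x=np.array([np.cos(A),np.sin(A)]); y=np.array([-x[1],x[0]]); o=np.array([.628,.0181])+x*.045
    for k in((-90,-25),(-90,25),(-80,25),(-80,-25)):
        w=o+x*k[0]/1e3+y*k[1]/1e3; p=proj(cam,[*w,.075])[0]*4; cv2.circle(g,(int(p[0]),int(p[1])),3,(255,0,0),-1)
cv2.imwrite('pics/ov.png',np.hstack([cv2.resize(T[760:1180,960:1580],(400,271)),cv2.resize(S[740:1280,880:1400],(400,415))[:271]]) if 0 else np.hstack([cv2.resize(T[760:1180,960:1580],(480,325)),cv2.resize(S[740:1280,880:1400],(313,325))]))
E
```

```text
spout top (260.5, 263.6666564941406) 5.069061756134033 (256, 259, 10, 10) [0.5144 0.108  0.104 ]
cork side (315.5882263183594, 243.0) 14.081552505493164 (304, 230, 18, 27) [ 0.5227 -0.0852  0.129 ]
cork top (372.0, 264.6666564941406) 6.411885738372803 (366, 259, 13, 13) [ 0.5135 -0.0844  0.139 ]
spout side [257.1429 191.8571] [[0.5164 0.1122 0.102 ]]
```

View pics/ov.png

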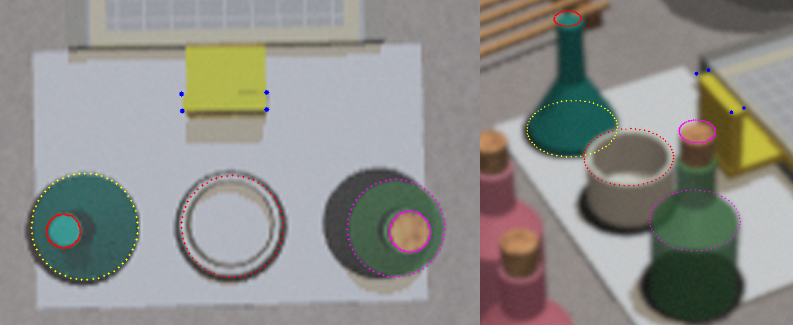

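move_arm:
  moves:
    - [40, -60, 0, -0.15]
    - [75, -120, 0, -0.3]
    - [105, -180, 0, -0.45]
    - [130, -240, 0, -0.6]
    - [155, -300, 0, -0.75]
    - [180, -360, 0, -0.9]
    - [205, -420, 0, -1.05]
    - [230, -480, 0, -1.23]
    - [260, -540, 0, -1.23]
    - [288, -600, 0, -1.23]
    - [316, -660, 0, -1.23]
    - [316, -677, 0, -1.23]
  gripper: 1

```text
clock: 1.6
position: [0.5144, -0.0859, 0.2451]
tool_rot: [-3.142, -0.0, 1.59]
force: [1.4, 1.0, 0.1]
grip_width: 0.0851
finger_force: 0.0
```

The overlays agree with both pictures. The spout, rim and cork circles sit on the objects, and the grip plate's blue corners match the yellow edges to within about 2 mm. Next I grasp the bottle.

move_arm:
  moves:
    - [-1, 1, -40, 0]
    - [-1, 1, -80, 0]
    - [-1, 1, -115, 0]
    - [-1, 1, -135, 0]
    - [-1, 1, -145, 0]
    - [-1, 1, -145, 0]
  gripper: 1

```text
clock: 2.35
position: [0.5125, -0.0831, 0.1001]
tool_rot: [-3.141, 0.0, 1.59]
force: [-0.4, 0.2, -0.2]
grip_width: 0.0854
finger_force: 0.0
```

move_arm:
  moves:
    - [0, 0, 0, 0]
    - [0, 0, 0, 0]
    - [0, 0, 0, 0]
    - [0, 0, 0, 0]
    - [0, 0, 0, 0]
    - [0, 0, 0, 0]
    - [0, 0, 0, 0]
    - [0, 0, 0, 0]
  gripper: 0.1
  newtons: 40

```text
clock: 3.35
position: [0.5131, -0.0831, 0.1007]
tool_rot: [3.141, -0.0, 1.59]
force: [-0.4, 0.3, 6.3]
grip_width: 0.0256
finger_force: 37.2
```

move_arm:
  moves:
    - [0, 0, 20, 0]
    - [0, 0, 50, 0]
    - [10, -40, 60, 0]
    - [25, -90, 60, 0]
    - [40, -140, 60, 0]
    - [55, -190, 60, 0]
    - [65, -220, 60, 0]
    - [67, -228, 50, 0]
    - [67, -228, 30, 0]
    - [67, -228, 12, 0]
    - [67, -228, 4, 0]
    - [67, -228, 1, 0]

```text
clock: 4.85
position: [0.5797, -0.3105, 0.1008]
tool_rot: [-3.141, -0.0, 1.59]
force: [-3.1, 3.5, 18.4]
grip_width: 0.0255
finger_force: 42.0
```

move_arm:
  moves:
    - [0, 0, 0, 0]
    - [0, 0, 0, 0]
    - [0, 0, 0, 0]

```text
clock: 5.22
position: [0.5798, -0.3111, 0.1016]
tool_rot: [3.141, 0.0, 1.59]
force: [-0.3, 0.0, -2.2]
grip_width: 0.0251
finger_force: 38.7
```

move_arm:
  moves:
    - [0, 0, -1, 0]
    - [0, 0, -1.5, 0]
    - [0, 0, -1.5, 0]

```text
clock: 5.6
position: [0.58, -0.3112, 0.1008]
tool_rot: [3.141, 0.0, 1.59]
force: [-2.4, 2.9, 11.7]
grip_width: 0.0253
finger_force: 40.7
```

move_arm:
  moves:
    - [0, 0, 0, 0]
    - [0, 0, 0, 0]
    - [0, 0, 0, 0]
    - [0, 0, 0, 0]
    - [0, 0, 0, 0]
    - [0, 0, 30, 0]
    - [0, 0, 80, 0]
    - [0, 0, 120, 0]
    - [0, 0, 120, 0]
  gripper: 1

```text
clock: 6.72
position: [0.5807, -0.3118, 0.2229]
tool_rot: [3.137, 0.002, 1.59]
force: [0.3, -0.4, -0.5]
grip_width: 0.0851
finger_force: 0.0
```

move_arm:
  moves:
    - [-10, 60, 0, 0]
    - [-20, 120, 0, 0]
    - [-30, 180, 0, 0]
    - [-40, 240, 0, 0]
    - [-50, 300, 0, 0]
    - [-60, 360, 0, 0]
    - [-66, 419, -30, 0]
    - [-66, 419, -80, 0]
    - [-66, 419, -120, 0]
    - [-66, 419, -139, 0]
    - [-66, 419, -139, 0]

```text
clock: 8.1
position: [0.5127, 0.1075, 0.0793]
tool_rot: [-3.139, 0.001, 1.59]
force: [-0.2, 0.6, 0.4]
grip_width: 0.0852
finger_force: 0.0
```

move_arm:
  moves:
    - [0, 0, 0, 0]
    - [0, 0, 0, 0]
    - [0, 0, 0, 0]
    - [0, 0, 0, 0]
    - [0, 0, 0, 0]
    - [0, 0, 0, 0]
    - [0, 0, 0, 0]
    - [0, 0, 0, 0]
  gripper: 0.05
  newtons: 30

```text
clock: 9.1
position: [0.5138, 0.108, 0.0813]
tool_rot: [3.141, -0.0, 1.59]
force: [-3.2, -0.2, 9.2]
grip_width: 0.0193
finger_force: 29.2
```

move_arm:
  moves:
    - [0, 0, 25, 0]
    - [0, 0, 70, 0]
    - [0, -20, 90, 0]
    - [-5, -70, 90, 0]
    - [-10, -120, 90, 0]
    - [-15, -175, 90, 0]
    - [-20, -230, 90, 0]
    - [-25, -285, 90, 0]
    - [-30, -340, 90, 0]
    - [-35, -390, 90, 0]
    - [-35, -420, 90, 0]
    - [-35, -428, 85, 0]

```text
clock: 10.6
position: [0.4782, -0.3221, 0.166]
tool_rot: [3.141, 0.001, 1.587]
force: [-0.6, 1.3, -0.3]
grip_width: 0.0194
finger_force: 30.0
```

move_arm:
  moves:
    - [0, 0, -40, 0]
    - [0, 0, -65, 0]
    - [0, 0, -78, 0]
    - [0, 0, -83, 0]
    - [0, 0, -85, 0]
    - [0, 0, -85, 0]
    - [0, 0, -85, 0]

```text
clock: 11.48
position: [0.479, -0.3202, 0.0814]
tool_rot: [3.141, 0.0, 1.59]
force: [-0.6, -0.7, 1.9]
grip_width: 0.0196
finger_force: 30.2
```

move_arm:
  moves:
    - [0, 0, 0, 0]
    - [0, 0, 0, 0]
    - [0, 0, 0, 0]
    - [0, 0, 0, 0]
    - [0, 0, 0, 0]
    - [0, 0, 30, 0]
    - [0, 0, 80, 0]
    - [0, 0, 110, 0]
    - [0, 0, 110, 0]
  gripper: 1

```text
clock: 12.6
position: [0.4795, -0.3206, 0.1929]
tool_rot: [3.138, 0.002, 1.59]
force: [-0.8, 0.2, 0.1]
grip_width: 0.0853
finger_force: 0.0
```

move_arm:
  moves:
    - [5, 50, 0, -0.17]
    - [10, 100, 0, -0.34]
    - [15, 150, 0, -0.51]
    - [20, 200, 0, -0.68]
    - [25, 250, 0, -0.85]
    - [30, 290, 0, -1.02]
    - [35, 320, 0, -1.19]
    - [35, 334, 0, -1.36]
    - [35, 334, 0, -1.53]
    - [35, 334, 0, -1.57]
    - [35, 334, 0, -1.57]

```text
clock: 13.98
position: [0.5135, 0.0137, 0.1904]
tool_rot: [3.141, 0.001, 0.022]
force: [0.8, 0.5, -0.2]
grip_width: 0.0851
finger_force: 0.0
```

```bash
python3 - <<'E'
from h import *
t=grab_frame('top'); s=grab_frame('side'); cv2.imwrite('pics/a1.png',np.hstack([t[150:400,220:560],s[140:480,200:520][:250+90]][:1]) if 0 else np.hstack([cv2.resize(t,(400,300)),cv2.resize(s,(400,300))]))
E
```

```text
(no output)
```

View pics/a1.png

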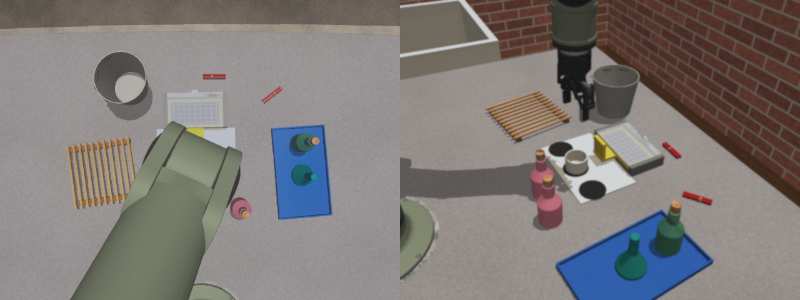

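The bottle and funnel stand upright in the tray, at (305,143) and (303,175) in the left half. The ramekin is alone on its spot. Descending on it.

move_arm:
  moves:
    - [0, 0, -50, 0]
    - [0, 0, -100, 0]
    - [0, 0, -140, 0]
    - [0, 0, -160, 0]
    - [0, 0, -168, 0]
    - [0, 0, -168, 0]
    - [0, 0, -168, 0]

```text
clock: 14.95
position: [0.5142, 0.014, 0.0236]
tool_rot: [-3.141, -0.001, 0.02]
force: [0.4, -0.3, 0.6]
grip_width: 0.0855
finger_force: 0.0
```

move_arm:
  moves:
    - [0, 0, 0, 0]
    - [0, 0, 0, 0]
    - [0, 0, 0, 0]
    - [0, 0, 0, 0]
    - [0, 0, 0, 0]
    - [0, 0, 0, 0]
    - [0, 0, 0, 0]
    - [0, 0, 0, 0]
  gripper: 0.5
  newtons: 30

```text
clock: 15.95
position: [0.514, 0.0141, 0.0236]
tool_rot: [-3.141, -0.001, 0.02]
force: [-2.8, 1.7, 14.5]
grip_width: 0.062
finger_force: 29.4
```

move_arm:
  moves:
    - [0, 0, 30, 0]
    - [0, 0, 85, 0]
    - [0, 0, 135, 0]
    - [0, -20, 150, 0]
    - [-5, -70, 150, 0]
    - [-15, -125, 150, 0]
    - [-35, -180, 150, 0]
    - [-60, -230, 150, 0]
    - [-85, -280, 150, 0]
    - [-110, -320, 150, 0]
    - [-119, -341, 150, 0]
    - [-119, -341, 140, 0]

```text
clock: 17.45
position: [0.3934, -0.329, 0.1627]
tool_rot: [3.141, -0.0, 0.017]
force: [-0.2, 0.6, -1.5]
grip_width: 0.0614
finger_force: 33.7
```

move_arm:
  moves:
    - [0, 0, -40, 0]
    - [0, 0, -90, 0]
    - [0, 0, -120, 0]
    - [0, 0, -134, 0]
    - [0, 0, -139, 0]
    - [0, 0, -139, 0]
    - [0, 0, -139, 0]

```text
clock: 18.32
position: [0.3952, -0.3272, 0.0245]
tool_rot: [3.141, -0.001, 0.02]
force: [-1.2, 0.7, -2.0]
grip_width: 0.0618
finger_force: 33.7
```

move_arm:
  moves:
    - [0, 0, -1, 0]
    - [0, 0, -1.5, 0]
    - [0, 0, -1.5, 0]

```text
clock: 18.7
position: [0.3952, -0.3273, 0.0235]
tool_rot: [3.141, -0.002, 0.02]
force: [-3.1, 4.5, 24.8]
grip_width: 0.062
finger_force: 35.6
```

move_arm:
  moves:
    - [0, 0, 0, 0]
    - [0, 0, 0, 0]
    - [0, 0, 0, 0]
    - [0, 0, 0, 0]
    - [0, 0, 0, 0]
    - [0, 0, 30, 0]
    - [0, 0, 80, 0]
    - [0, 0, 130, 0]
    - [0, 0, 170, 0]
    - [0, 0, 170, 0]
  gripper: 1

```text
clock: 19.95
position: [0.3956, -0.3277, 0.1946]
tool_rot: [3.14, -0.004, 0.02]
force: [-0.5, 0.0, 0.4]
grip_width: 0.085
finger_force: 0.0
```

```bash
python3 - <<'E'
from h import *
t=grab_frame('top'); s=grab_frame('side')
cv2.imwrite('pics/a2.png',np.hstack([cv2.resize(t,(400,300)),cv2.resize(s,(400,300))]))
E
```

```text
(no output)
```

View pics/a2.png

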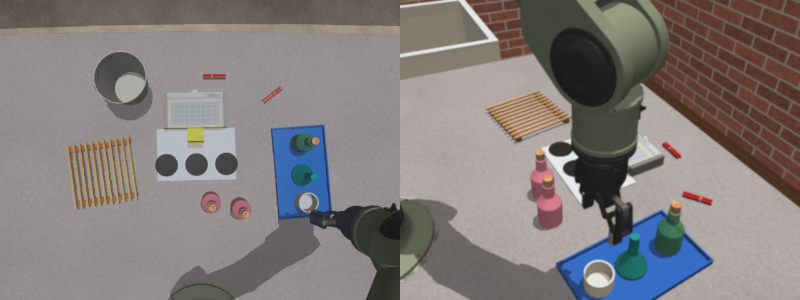

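All three stand in the tray, with the spots clear. Now the screen.

move_arm:
  moves:
    - [15, 30, 0, 0.17]
    - [30, 65, 0, 0.34]
    - [48, 100, 0, 0.51]
    - [65, 135, 0, 0.68]
    - [85, 170, 0, 0.85]
    - [105, 205, 0, 1.02]
    - [125, 240, 0, 1.19]
    - [145, 275, 0, 1.36]
    - [165, 310, 0, 1.53]
    - [185, 335, 0, 1.57]
    - [193, 345, 0, 1.57]
    - [193, 345, 0, 1.57]
  gripper: 0.6

```text
clock: 21.55
position: [0.5873, 0.0177, 0.1913]
tool_rot: [-3.14, 0.0, 1.589]
force: [0.4, 0.3, 0.0]
grip_width: 0.0513
finger_force: 0.0
```

move_arm:
  moves:
    - [0, 0, -50, 0]
    - [0, 0, -90, 0]
    - [0, 0, -120, 0]
    - [0, 0, -135, 0]
    - [0, 0, -142, 0]
    - [0, 0, -142, 0]
    - [0, 0, -142, 0]

```text
clock: 22.42
position: [0.5882, 0.0179, 0.0512]
tool_rot: [3.14, -0.0, 1.59]
force: [0.4, 1.2, 0.8]
grip_width: 0.051
finger_force: 0.0
```

move_arm:
  moves:
    - [0, 0, 0, 0]
    - [0, 0, 0, 0]
    - [0, 0, 0, 0]
    - [0, 0, 0, 0]
    - [0, 0, 0, 0]
    - [0, 0, 0, 0]
    - [0, 0, 0, 0]
    - [0, 0, 0, 0]
  gripper: 0
  newtons: 70

```text
clock: 23.42
position: [0.5878, 0.018, 0.0506]
tool_rot: [3.141, -0.0, 1.59]
force: [-2.3, 0.9, 5.1]
grip_width: 0.0092
finger_force: 68.2
```

```bash
python3 - <<'E'
from h import *
s=grab_frame('side')
cv2.imwrite('pics/a3.png',cv2.resize(s[150:330,250:450],(600,540)))
E
```

```text
(no output)
```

View pics/a3.png

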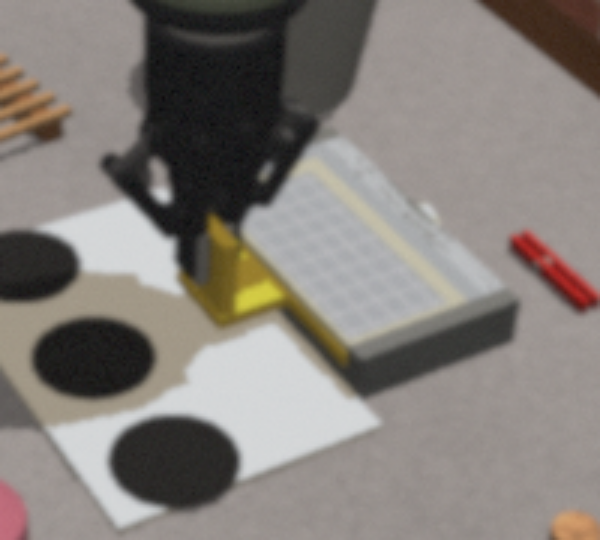

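The fingers pinch the grip plate, at about (215,255) in the crop. Drawing the screen out.

move_arm:
  moves:
    - [0, 0, 1, 0]
    - [-8, -0.2, 1, 0]
    - [-20, -0.4, 1, 0]
    - [-34, -0.7, 1, 0]
    - [-48, -1, 1, 0]
    - [-60, -1.2, 1, 0]

```text
clock: 24.22
position: [0.5266, 0.0167, 0.0514]
tool_rot: [-3.142, -0.0, 1.59]
force: [-0.6, 0.3, -1.4]
grip_width: 0.0094
finger_force: 68.1
```

move_arm:
  moves:
    - [-12, -0.2, 0, 0]
    - [-24, -0.5, 0, 0]
    - [-34, -0.7, 0, 0]
    - [-40, -0.8, 0, 0]
    - [-42, -0.8, 0, 0]
    - [-42, -0.8, 0, 0]

```text
clock: 24.98
position: [0.4859, 0.0159, 0.0513]
tool_rot: [3.141, 0.0, 1.59]
force: [-0.3, -0.4, -0.7]
grip_width: 0.0094
finger_force: 68.1
```

```bash
python3 - <<'E'
from h import *
s=grab_frame('side')
cv2.imwrite('pics/a4.png',cv2.resize(s[150:330,230:430],(600,540)))
E
```

```text
(no output)
```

View pics/a4.png

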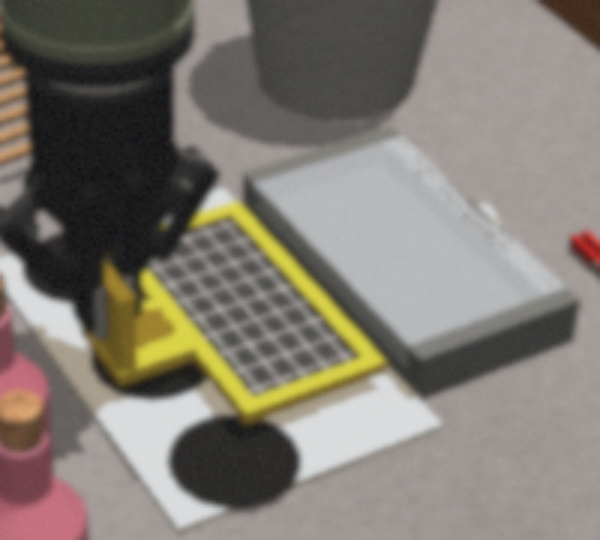

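The screen is fully clear of the slot and level. Now to the rack.

move_arm:
  moves:
    - [0, 0, 15, 0]
    - [0, 0, 40, 0]
    - [0, 0, 60, 0]
    - [-5, 30, 65, 0.02]
    - [-15, 70, 65, 0.04]
    - [-25, 110, 65, 0.06]
    - [-40, 150, 65, 0.08]
    - [-55, 190, 65, 0.1]
    - [-68, 230, 65, 0.12]
    - [-78, 265, 65, 0.12]
    - [-82, 280, 65, 0.12]
    - [-82, 284, 65, 0.12]

```text
clock: 26.52
position: [0.4037, 0.3004, 0.1168]
tool_rot: [3.141, -0.0, 1.711]
force: [-0.6, -0.5, -1.1]
grip_width: 0.0089
finger_force: 68.2
```

move_arm:
  moves:
    - [0, 0, -20, 0]
    - [0, 0, -40, 0]
    - [0, 0, -50, 0]
    - [0, 0, -50, 0]
    - [0, 0, -50, 0]

```text
clock: 27.15
position: [0.4041, 0.2997, 0.0669]
tool_rot: [3.141, -0.0, 1.709]
force: [0.7, 1.0, -0.2]
grip_width: 0.0088
finger_force: 68.2
```

```bash
python3 - <<'E'
from h import *
np.set_printoptions(precision=4,suppress=True)
t=grab_frame('top'); s=grab_frame('side')
# expected panel corners (if centred, z underside .031 + 8mm top) and rack corners
A=.1384; x=np.array([np.cos(A),np.sin(A)]); y=np.array([-x[1],x[0]]); o=np.array([.4885,.3118])
out=[]
for cam,im,(x0,y0,x1,y1) in(('top',t,(90,190,240,350)),('side',s,(110,110,310,240))):
    g=cv2.resize(im[y0:y1,x0:x1],(400,int(400*(y1-y0)/(x1-x0)))); f=400/(x1-x0)
    for hx,hy,z,c in((.045,.085,.039,(255,0,255)),(.1,.1,.02,(255,0,0))):
        P=proj(cam,[[*(o+x*a*hx+y*b*hy),z] for a,b in((1,1),(1,-1),(-1,-1),(-1,1))]); P=((P-[x0,y0])*f).astype(int)
        cv2.polylines(g,[P],True,c,1)
    out.append(np.vstack([g,np.zeros((500-g.shape[0],400,3),np.uint8)]))
cv2.imwrite('pics/a5.png',np.hstack(out))
E
```

```text
(no output)
```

View pics/a5.png

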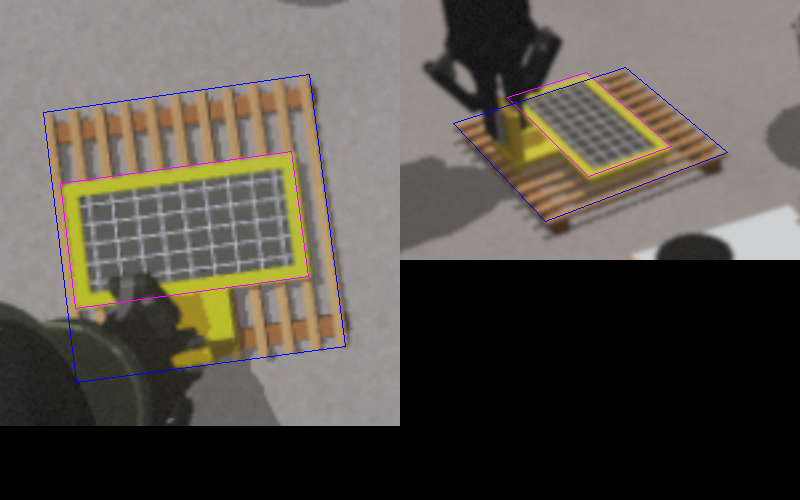

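The panel lies centred and square on the predicted outline, to within about 2 mm. Lowering it.

move_arm:
  moves:
    - [0, 0, -5, 0]
    - [0, 0, -8, 0]
    - [0, 0, -9.5, 0]
    - [0, 0, -10.5, 0]
    - [0, 0, -10.5, 0]
    - [0, 0, -10.5, 0]

```text
clock: 28.0
position: [0.4037, 0.2999, 0.0558]
tool_rot: [3.142, -0.0, 1.71]
force: [-0.5, -0.6, -0.3]
grip_width: 0.0092
finger_force: 68.4
```

move_arm:
  moves:
    - [0, 0, -0.7, 0]
    - [0, 0, -0.7, 0]
    - [0, 0, -0.7, 0]

```text
clock: 28.38
position: [0.4037, 0.2999, 0.0557]
tool_rot: [3.142, -0.0, 1.71]
force: [-5.0, -1.4, 16.9]
grip_width: 0.0093
finger_force: 70.9
```

move_arm:
  moves:
    - [0, 0, 0.3, 0]
    - [0, 0, 0.3, 0]
    - [0, 0, 0.3, 0]

```text
clock: 28.75
position: [0.4037, 0.2999, 0.0557]
tool_rot: [3.142, -0.0, 1.71]
force: [-2.7, -2.2, 8.5]
grip_width: 0.0093
finger_force: 69.6
```

move_arm:
  moves:
    - [0, 0, 0, 0]
    - [0, 0, 0, 0]
    - [0, 0, 0, 0]
    - [0, 0, 0, 0]
    - [0, 0, 0, 0]
    - [0, 0, 20, 0]
    - [0, 0, 60, 0]
    - [0, 0, 110, 0]
    - [0, 0, 140, 0]
    - [0, 0, 140, 0]
  gripper: 0.5
  newtons: 30

```text
clock: 30.0
position: [0.4043, 0.3006, 0.1973]
tool_rot: [3.139, -0.002, 1.71]
force: [0.0, 1.0, -0.9]
grip_width: 0.0425
finger_force: 0.0
```

```bash
python3 - <<'E'
from h import *
t=grab_frame('top'); s=grab_frame('side'); print(monitor.observe()['position'],monitor.observe()['tool_rot'])
im=np.hstack([cv2.resize(t,(400,300)),cv2.resize(s,(400,300))])
cv2.imwrite('pics/a6.png',im)
E
```

```text
[0.40345881 0.29994544 0.19513597] [-3.14148775e+00 -1.88966293e-04  1.71001012e+00]
```

View pics/a6.png

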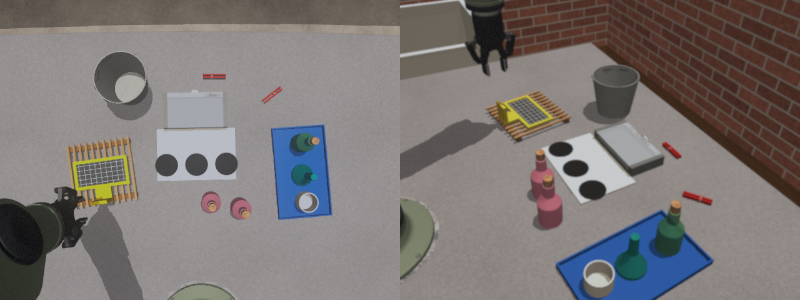

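The screen lies on the rack and everything else is in place. Returning the ramekin first.

move_arm:
  moves:
    - [25, -50, 0, -0.17]
    - [50, -105, 0, -0.34]
    - [75, -160, 0, -0.51]
    - [90, -215, 0, -0.68]
    - [95, -270, 0, -0.85]
    - [95, -325, 0, -1.02]
    - [90, -380, 0, -1.19]
    - [75, -435, 0, -1.36]
    - [50, -490, 0, -1.53]
    - [25, -545, 0, -1.69]
    - [0, -600, 0, -1.69]
    - [-9, -627, 0, -1.69]
  gripper: 1

```text
clock: 31.6
position: [0.3923, -0.3296, 0.1945]
tool_rot: [3.141, 0.002, 0.016]
force: [0.3, -0.9, 0.3]
grip_width: 0.0855
finger_force: 0.0
```

move_arm:
  moves:
    - [0, 0, -50, 0]
    - [0, 0, -100, 0]
    - [0, 0, -145, 0]
    - [0, 0, -165, 0]
    - [0, 0, -173, 0]
    - [0, 0, -173, 0]
    - [0, 0, -173, 0]

```text
clock: 32.48
position: [0.395, -0.3273, 0.023]
tool_rot: [3.141, -0.001, 0.02]
force: [-0.1, 0.2, -0.1]
grip_width: 0.0852
finger_force: 0.0
```

move_arm:
  moves:
    - [0, 0, 0, 0]
    - [0, 0, 0, 0]
    - [0, 0, 0, 0]
    - [0, 0, 0, 0]
    - [0, 0, 0, 0]
    - [0, 0, 0, 0]
    - [0, 0, 0, 0]
    - [0, 0, 0, 0]
  gripper: 0.5
  newtons: 30

```text
clock: 33.48
position: [0.3951, -0.3272, 0.0232]
tool_rot: [3.141, -0.001, 0.02]
force: [-1.8, 1.8, 13.0]
grip_width: 0.0622
finger_force: 29.6
```

move_arm:
  moves:
    - [0, 0, 30, 0]
    - [0, 0, 85, 0]
    - [0, 0, 135, 0]
    - [9, 20, 150, 0]
    - [34, 60, 150, 0]
    - [59, 110, 150, 0]
    - [84, 160, 150, 0]
    - [104, 215, 150, 0]
    - [114, 270, 150, 0]
    - [119, 320, 150, 0]
    - [119, 341, 150, 0]
    - [119, 341, 140, 0]

```text
clock: 34.98
position: [0.5139, 0.0157, 0.1625]
tool_rot: [-3.141, -0.001, 0.023]
force: [-0.9, -0.3, -2.1]
grip_width: 0.062
finger_force: 33.7
```

move_arm:
  moves:
    - [0, 0, -40, 0]
    - [0, 0, -90, 0]
    - [0, 0, -120, 0]
    - [0, 0, -134, 0]
    - [0, 0, -138, 0]
    - [0, 0, -139.5, 0]
    - [0, 0, -140, 0]
    - [0, 0, -140, 0]

```text
clock: 35.98
position: [0.5142, 0.0138, 0.0233]
tool_rot: [-3.142, -0.001, 0.02]
force: [-0.6, -0.2, 4.4]
grip_width: 0.0619
finger_force: 34.1
```

move_arm:
  moves:
    - [0, 0, 0, 0]
    - [0, 0, 0, 0]
    - [0, 0, 0, 0]
    - [0, 0, 0, 0]
    - [0, 0, 0, 0]
    - [0, 0, 30, 0]
    - [0, 0, 80, 0]
    - [0, 0, 130, 0]
    - [0, 0, 170, 0]
    - [0, 0, 170, 0]
  gripper: 1

```text
clock: 37.22
position: [0.5147, 0.014, 0.1946]
tool_rot: [-3.141, -0.004, 0.02]
force: [-0.2, -0.0, 0.0]
grip_width: 0.0853
finger_force: 0.0
```

move_arm:
  moves:
    - [-5, -30, 0, 0.17]
    - [-10, -65, 0, 0.34]
    - [-15, -100, 0, 0.51]
    - [-18, -140, 0, 0.68]
    - [-21, -180, 0, 0.85]
    - [-24, -220, 0, 1.02]
    - [-28, -260, 0, 1.19]
    - [-32, -300, 0, 1.36]
    - [-35, -325, 0, 1.53]
    - [-35, -334, 0, 1.57]
    - [-35, -334, 0, 1.57]
    - [-35, -334, -30, 1.57]

```text
clock: 38.72
position: [0.4796, -0.3199, 0.1629]
tool_rot: [3.139, 0.001, 1.589]
force: [0.3, 0.4, -1.1]
grip_width: 0.0857
finger_force: 0.0
```

move_arm:
  moves:
    - [0, 0, -40, 0]
    - [0, 0, -70, 0]
    - [0, 0, -82, 0]
    - [0, 0, -82, 0]
    - [0, 0, -82, 0]

```text
clock: 39.35
position: [0.4792, -0.3203, 0.0814]
tool_rot: [3.14, 0.001, 1.59]
force: [0.6, 0.4, 0.7]
grip_width: 0.0857
finger_force: 0.0
```

move_arm:
  moves:
    - [0, 0, 0, 0]
    - [0, 0, 0, 0]
    - [0, 0, 0, 0]
    - [0, 0, 0, 0]
    - [0, 0, 0, 0]
    - [0, 0, 0, 0]
    - [0, 0, 0, 0]
    - [0, 0, 0, 0]
  gripper: 0.05
  newtons: 30

```text
clock: 40.35
position: [0.4788, -0.3201, 0.0806]
tool_rot: [3.141, -0.0, 1.59]
force: [-0.9, 0.7, 5.0]
grip_width: 0.0197
finger_force: 29.3
```

move_arm:
  moves:
    - [0, 0, 25, 0]
    - [0, 0, 70, 0]
    - [0, 15, 90, 0]
    - [5, 65, 90, 0]
    - [10, 115, 90, 0]
    - [15, 170, 90, 0]
    - [20, 225, 90, 0]
    - [25, 280, 90, 0]
    - [30, 335, 90, 0]
    - [35, 385, 90, 0]
    - [35, 418, 90, 0]
    - [35, 428, 85, 0]

```text
clock: 41.85
position: [0.5136, 0.1101, 0.1653]
tool_rot: [3.141, -0.0, 1.593]
force: [0.2, -0.3, 0.5]
grip_width: 0.0194
finger_force: 29.6
```

move_arm:
  moves:
    - [0, 0, -40, 0]
    - [0, 0, -65, 0]
    - [0, 0, -78, 0]
    - [0, 0, -83, 0]
    - [0, 0, -84.5, 0]
    - [0, 0, -85, 0]
    - [0, 0, -85, 0]

```text
clock: 42.72
position: [0.5139, 0.108, 0.0808]
tool_rot: [3.141, -0.0, 1.59]
force: [0.3, -0.0, -0.4]
grip_width: 0.0197
finger_force: 29.6
```

move_arm:
  moves:
    - [0, 0, -0.7, 0]
    - [0, 0, -0.7, 0]
    - [0, 0, -0.7, 0]

```text
clock: 43.1
position: [0.514, 0.108, 0.0806]
tool_rot: [3.141, -0.001, 1.59]
force: [-4.3, -0.3, 15.8]
grip_width: 0.0189
finger_force: 31.5
```

move_arm:
  moves:
    - [0, 0, 0, 0]
    - [0, 0, 0, 0]
    - [0, 0, 0, 0]
    - [0, 0, 0, 0]
    - [0, 0, 0, 0]
    - [0, 0, 30, 0]
    - [0, 0, 80, 0]
    - [0, 0, 120, 0]
    - [0, 0, 139, 0]
    - [0, 0, 139, 0]
  gripper: 1

```text
clock: 44.35
position: [0.5142, 0.1082, 0.2198]
tool_rot: [3.139, -0.001, 1.59]
force: [-0.3, 0.5, -0.4]
grip_width: 0.0856
finger_force: 0.0
```

move_arm:
  moves:
    - [10, -55, 0, 0]
    - [20, -110, 0, 0]
    - [30, -165, 0, 0]
    - [40, -220, 0, 0]
    - [50, -275, 0, 0]
    - [58, -330, 0, 0]
    - [64, -385, 0, 0]
    - [66, -419, 0, 0]
    - [66, -419, 0, 0]
    - [66, -419, -40, 0]
    - [66, -419, -80, 0]
    - [66, -419, -105, 0]

```text
clock: 45.85
position: [0.5789, -0.3095, 0.1107]
tool_rot: [-3.139, -0.002, 1.591]
force: [0.2, 0.0, -0.7]
grip_width: 0.0858
finger_force: 0.0
```

move_arm:
  moves:
    - [0, 0, -10, 0]
    - [0, 0, -14, 0]
    - [0, 0, -14, 0]
    - [0, 0, -14, 0]

```text
clock: 46.35
position: [0.5801, -0.3112, 0.1005]
tool_rot: [3.14, 0.0, 1.59]
force: [0.5, 0.5, -0.1]
grip_width: 0.0855
finger_force: 0.0
```

move_arm:
  moves:
    - [0, 0, 0, 0]
    - [0, 0, 0, 0]
    - [0, 0, 0, 0]
    - [0, 0, 0, 0]
    - [0, 0, 0, 0]
    - [0, 0, 0, 0]
    - [0, 0, 0, 0]
    - [0, 0, 0, 0]
  gripper: 0.1
  newtons: 40

```text
clock: 47.35
position: [0.5799, -0.3111, 0.0998]
tool_rot: [3.141, 0.0, 1.59]
force: [1.9, -0.5, 4.1]
grip_width: 0.0257
finger_force: 36.1
```

move_arm:
  moves:
    - [0, 0, 20, 0]
    - [0, 0, 50, 0]
    - [-2, 10, 60, 0]
    - [-12, 45, 60, 0]
    - [-27, 90, 60, 0]
    - [-42, 140, 60, 0]
    - [-57, 185, 60, 0]
    - [-65, 215, 60, 0]
    - [-67, 228, 60, 0]
    - [-67, 228, 50, 0]
    - [-67, 228, 30, 0]
    - [-67, 228, 12, 0]

```text
clock: 48.85
position: [0.5126, -0.0845, 0.1105]
tool_rot: [-3.141, 0.001, 1.588]
force: [-0.1, -1.1, -3.2]
grip_width: 0.0253
finger_force: 36.1
```

move_arm:
  moves:
    - [0, 0, -8, 0]
    - [0, 0, -11, 0]
    - [0, 0, -12, 0]
    - [0, 0, -12, 0]
    - [0, 0, -12, 0]

```text
clock: 49.48
position: [0.5129, -0.083, 0.1]
tool_rot: [3.141, -0.0, 1.59]
force: [-0.5, -0.2, -2.5]
grip_width: 0.0252
finger_force: 36.1
```

Still hanging by about half a millimetre, so I lower slightly and release.

move_arm:
  moves:
    - [0, 0, -0.7, 0]
    - [0, 0, -1, 0]
    - [0, 0, -1, 0]

```text
clock: 49.85
position: [0.5131, -0.083, 0.0997]
tool_rot: [3.14, -0.0, 1.59]
force: [-5.1, 1.4, 19.3]
grip_width: 0.0254
finger_force: 39.9
```

move_arm:
  moves:
    - [0, 0, 0, 0]
    - [0, 0, 0, 0]
    - [0, 0, 0, 0]
    - [0, 0, 0, 0]
    - [0, 0, 0, 0]
    - [0, 0, 30, 0]
    - [0, 0, 80, 0]
    - [0, 0, 130, 0]
    - [0, 0, 150, 0]
    - [0, -60, 150, 0]
    - [-5, -120, 150, 0]
    - [-10, -180, 150, 0]
  gripper: 1

```text
clock: 51.35
position: [0.5025, -0.2647, 0.2488]
tool_rot: [3.141, -0.0, 1.591]
force: [0.8, 1.1, 0.3]
grip_width: 0.0854
finger_force: 0.0
```

move_arm:
  moves:
    - [-30, -60, 0, 0]
    - [-60, -120, 0, 0]
    - [-90, -170, 0, 0]
    - [-90, -170, 0, 0]
    - [-90, -170, 0, 0]

```text
clock: 51.98
position: [0.4125, -0.4331, 0.2485]
tool_rot: [-3.141, -0.0, 1.589]
force: [0.2, 1.0, 0.1]
grip_width: 0.0849
finger_force: 0.0
```

```bash
python3 - <<'E'
from h import *
t=grab_frame('top'); s=grab_frame('side'); cv2.imwrite('pics/t7.png',t)
o=cv2.imread('pics/top0.png'); os=cv2.imread('pics/side0.png')
f=lambda a:cv2.resize(a[190:360,90:410],(400,213))
g=lambda a:cv2.resize(a[100:365,110:460],(400,303))
im=np.vstack([np.hstack([f(o),f(t)]),np.hstack([g(os),g(s)])])
cv2.imwrite('pics/a7.png',im)
def cen(name,im,lo,hi,roi,z):
    c=blob(im,lo,hi,roi); (u,v),r=cv2.minEnclosingCircle(c); print(name,np.round((u,v,r),1),unproj('top',(u,v),z)[0].round(4))
for q in(o,t):
    cen('spout',q,(80,100,125),(100,255,255),(250,255,272,275),.104)
    cen('cork',q,(8,90,90),(25,255,255),(355,250,395,280),.139)
E
```

```text
spout [260.5 263.7   5.1] [0.5144 0.108  0.104 ]
cork [372.  264.7   6.4] [ 0.5135 -0.0844  0.139 ]
spout [260.7 263.5   5.1] [0.5147 0.1077 0.104 ]
cork [372.  264.7   6.4] [ 0.5135 -0.0844  0.139 ]
```

View pics/a7.png

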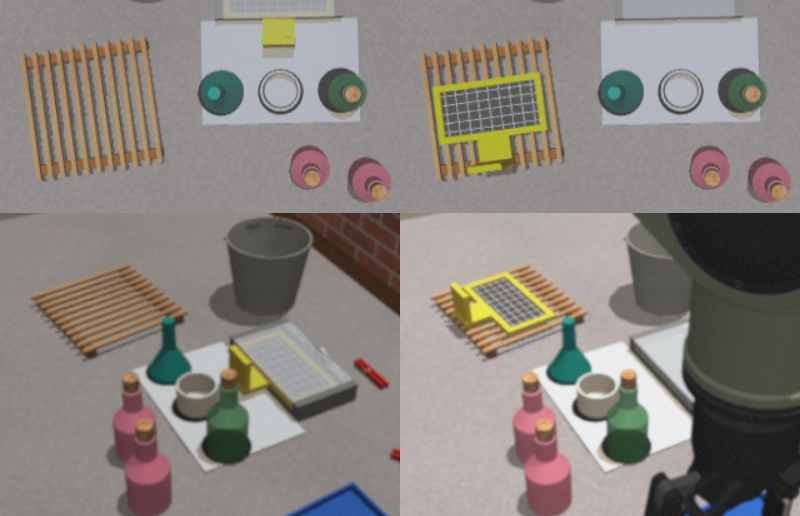

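The before/after pictures match. All three objects are back on their original spots to within 1 mm, and the screen is centred flat on the rack. The gripper is clear.

```bash
python3 -c "
from workcell import bot
print(bot.job_done())"
```

```text
the job is handed in; nothing more can be done
None
```

I handed the job in at about 52 s: the screen lies flat and centred on the rack, and the bottle, ramekin and funnel are back on their spots (bottle and funnel measured within 1 mm, ramekin checked by eye). The hand-in call returned no verdict.

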